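# Hold the sprung mast of a table easel open

### The job

A finished little study is clamped in the table easel. Push the black ball of the brass catch all the way down to unlatch the mast, then take the mast by its wooden knob and draw it up against its spring until the red band on the rod has just come fully out of the brass sleeve (7 cm of travel), and finish while still holding it there, steady, so that I can lift the study off. Do not touch or shift the study, and leave the pot, the roll of tape and the paint tin where they are.

Things in the scene. Friction and masses are not known exactly. Their poses are not given: they have to be found in the camera images.
- easel: wooden table easel, 235 mm deep, 210 mm wide, 0.27 m tall to the top of the knob, firm on the table (it cannot be shifted). Origin: on the table top, midway across, 98 mm behind the front ends of its two runners. Its x points to the back, y to the left seen from the front, z up. It leans back by 0.20 rad: the mast slides along the easel-frame direction (0.199, 0, 0.980). The study faces -x. Clear space all round and above the knob and the ball.
- sleeve_mouth (a point): the mouth, on the mast axis, of the brass-tipped sleeve (25 x 27 mm) from which the mast's rod comes out; at (0.011, 0, 0.215) in the easel's frame. Its z axis is the easel's own vertical, not the mast's
- knob_grip (a point): centre of the turned dark-wood knob on top of the mast, at its widest (33 mm across; any closing direction will do), a point on the mast axis. The knob ends 14 mm above this point; its neck is 15 mm thick and meets the brass head (24 x 42 mm, long side along the easel's y) 22 mm below this point. At rest the point is 40 mm past the sleeve mouth along the mast axis
- mast (a joint): how far the mast is drawn out, m: about 0 as it starts (clip pressing on the study), growing upward, stop at 0.115. An inner spring pulls it back in: 5 N at 0 plus 100 N/m, with 1.5 N of weight, so about 14 N at the mark. It springs back if let go. With the catch shut it is blocked after about 3 mm. The clip that holds the study hangs in front of the head on two wires and rises with it
- red_band (a point): centre of the rod at the LOWER edge of the red band (12 mm high, 17 mm thick; the rod itself is 16 mm; black rings every 10 mm elsewhere). Hidden in the sleeve at the start, 70 mm below the mouth; this edge is level with the mouth at joint mast = 0.070, the length to hold
- catch (a joint): angle of the brass catch, a flat bell crank on the sleeve's front whose nose hooks over a pin on the mast's head, rad: near 0 latched, growing as the ball is pushed down, stop at 0.6 (fully open). The mast is free from about 0.3. It turns stiffly (0.10 N m, about 1.3 N at the ball) and stays where it is left
- catch_ball (a point): centre of the black ball, 18 mm across, at the end of the catch lever, 80 mm from the pivot and to the easel's +y side. The pivot lies on the mast's centre plane at (-0.007, 0, 0.206) in the easel's frame, its axis along the slanted front normal. From latched to fully open the ball goes down about 46 mm along the mast direction (its distance to the side grows from 72 to 79 mm). The study's top edge runs beneath it: fully down, the ball stays some 14 mm above that edge
- study_centre (a point): centre of the study, a stretched canvas 180 mm wide, 130 mm high, 18 mm deep, red disc on black, standing on the easel's ledge and leaning back 0.20 rad; loose, held by the clip. Not to be touched
- pewter_pot: the dark pewter pot with a stub spout (110 x 133 mm, 85 mm tall), loose on the table; to be left alone. Origin: centre of its underside
- tape_1: the roll of cream masking tape lying flat (104 mm across, 25 mm tall), loose on the table; to be left alone. Origin: centre of its underside
- gesso_tin: the round paint tin with the cream label (78 mm across, 74 mm tall), loose on the table; to be left alone. Origin: centre of its underside

How it is judged (in metres and radians):
On the way, in this order (a step that is already met when the one before it is completed fails the run):
1. the catch is pushed open while the mast is still down (value of joint catch above 0.45 rad and value of joint mast below 0.006 m), for 0.2 s.
2. the fingers hold the mast drawn out to its red mark (value of joint mast between 0.066 and 0.08 m and contact force between the fingers and mast above 3 N), for 0.5 s.
At the end, for the whole second after the job is handed in: The catch is open (over 0.40 rad) and clear of the mast; the fingers hold the mast still with the lower edge of the red band between 4 mm short of and 10 mm past the sleeve mouth (joint mast 0.066 to 0.080); the study stands on the ledge at rest within 10 mm of where it was (all of step 2 and velocity of joint mast between -0.01 and 0.01 m/s and value of joint catch above 0.4 rad and contact force between catch and mast below 0.5 N and distance of study_centre from where it was at the start of the episode below 0.01 m and linear speed of study below 0.02 m/s); the arm keeps its last pose, push and grip.
It fails at once if the robot touches the study (contact force between any of the arm, the fingers and study above 2 N).
It fails at once if the study is shifted by more than 12 mm (distance of study_centre from where it was at the start of the episode above 0.012 m).
It fails at once if the pot, the tape or the paint tin is shifted by more than 20 mm (distance of any of pewter_pot, tape_1, gesso_tin from where it was at the start of the episode above 0.02 m).
It also fails if it takes over 42 s, if anything falls off the work surface, if the arm or the gripper's body presses on something with over 40 N, if the wrist force passes 120 N, or if a joint passes its speed limit or range.

### The arm

A 6-joint arm with a two-finger parallel gripper is mounted at the origin on a cart in front of the work surface, level with it; the furniture and walls round the work are solid. World frame = base frame: x ahead of the robot, y to its left, z up, the work surface at z = 0. Lengths are in mm, angles in rad, forces in N, time in s.
With the tool pointing down it reaches from about 350 to 875 mm from the base axis. Payload 4.2 kg.
Tool frame: the origin (TCP) lies midway between the tips of the shut fingers; the grasp point (between the pads) lies 19 mm behind it (arm.tcp_to_grasp is the distance from the TCP to the grasp point, in mm); z points along the fingers, y is the line along which they close (so a half turn about z gives the same grasp; the last joint's range is limited). The gripper opens to 85 mm and grips with 20 to 120 N. Pads are 22 mm wide; open, the fingers measure 114 mm over their backs; the gripper's body (76 mm by 85 mm) begins 54 mm behind the grasp point. The pads swing forward as they close: fully open they stand 13 mm farther back than shut.
Start: joints at [-1.052, 0.385, 0.008, 0, -1.194, -0.259], TCP at [160.571, -604, 198.612] pointing down, gripper open.
Joint ranges: [-3.14, 3.14], [-1.21, 2.06], [-1.07, 1.41], [-3.16, 2.05], [-2.99, -0.16], [-3.1, 3.1]. Speed limits (rad/s): [2.79, 2.79, 3.14, 3.14, 3.14, 3.14].

### API

Orientations are given as a unit quaternion [x, y, z, w].
In Python, from bench import arm gives the robot as it stands.
- The arm moves only by the tool arm_command, never from a script. Its argument "rows" is a list of rows, each a list of 2 entries, a list of its own where there are three numbers: the shift along the tool's x, y, z as a fraction of full scale, then the turn, a rotation vector about the tool's x, y, z as a fraction of full scale. In form: [[[x, y, z], [wx, wy, wz]], ...]. A call has 1 to 5 rows; each row is the pose to reach, as a shift and turn from the pose commanded when the call began, along the tool's axes at that moment, turning the shorter way round; what a row does not reach only later rows make up. Full scale, the value 1, is 0.25 m for a shift and 180 degrees for a turn. A row lasts 1/10 s, in which the tool goes at most 50 mm and 8.59 degrees, less where a joint would pass 70% of its speed; a pose out of reach is approached as far as the arm can. A call with a number of a shift or a turn outside -1 to 1 is refused whole. A call with a gripper value outside its range is refused whole. "grip" is the opening, from 0 (shut) to 1 (fully open), set as the call begins (left out, the last holds). The fingers move at their own pace and stop on an object; the grip force is fixed at half the most. Time passes only in rows, so rows that repeat a pose let the fingers close. It gives the time, the measured TCP pose, the force, the opening and the grip force at its end, in the units of the state.
- arm.read_state(): the state, without advancing time (a new reading comes with each control period).
- arm.get_image(name): name is "scene" or "top" or "wrist"; returns (picture, depth): 400x640x3 uint8, blue, green, red; 400x640 float32, mm along the optical axis (not along the pixel's ray), 0 where there is no reading.
- arm.camera_info(name): a dict with "fx", "fy", "cx", "cy" (pixels), "k1" (the pictures are not rectified: a ray, as slopes to the right and down, at radius r is drawn at 1 + k1 r^2 times it, then the intrinsics apply), "extrinsics" (4x4, takes a point from camera to world coordinates). Camera axes: x right, y down, z forward; pixel columns grow to the right and rows downward; lengths in mm; the calibration is good to about 2 mm. A picture is of the moment at which its call begins: read the wrist's pose just before it. camera_info takes no time and is no camera call; for the wrist camera it gives the pose at the moment of the call.
- arm.job_done(): hands the job in; it is judged then, once.
Trained networks look in the newest picture that a camera, given by its name, has taken for a name from the list of things; names that differ only in an ending like _2 or _b are one class to them, and where a whole thing is asked for, a point or a joint stands for the part that bears it (a point fixed in the world has none). Each returns a list of dicts, best first, with "score" (0 to 1); they miss things now and then, are a little off and sometimes report something else, mostly with a low value. They report only what shows in the picture. A call takes as long as a camera call.
- arm.spot_in(camera, query): "position" ([column, row] in pixels, amid what is visible of it).
The state is a dict: "clock": time; "joints": joint angles; "joint_vel": joint speeds; "joint_efforts": joint torques, N m; "position": TCP position; "ee_rot": TCP orientation; "contact_force": force on the tool from outside, world axes, zero at the start; "wrist_torque": the same for the moment, N m; "gripper_width": finger opening in mm; "grasp_force": force on a finger pad.
Only numpy, scipy, OpenCV 4.12 (cv2) and the standard library are available. Lean on these libraries where they do the work, as an engineer would, in place of code of your own. Each camera call takes 0.05 s, during which the arm holds its last target. There are 200 camera calls.

## Working session

There is one attempt and no reset: what is moved stays moved. The work goes in short steps, Python scripts to look and compute and a tool call to move; the robot and the scene stay as the last step left them, time stands still between calls to the robot, and variables do not carry over. Pictures are saved under pics/ and viewed, at most 12 in all, crops included, and the job is handed in when it is done.

Besides the shell and the picture viewer there is one more tool, called after "Call:" as name([rows], argument=value, ...), one row to a line, values as JSON. arm_command: Moves the arm, as the interface text tells. Shift numbers are shares of 0.25 m and turn numbers shares of 180 degrees, none past 1 either way. Its arguments: {"type":"object","properties":{"rows":{"type":"array","items":{"type":"array"}},"grip":{"type":"number"}},"required":["rows"]}

```bash
mkdir -p pics; cat > h.py <<'E'
import numpy as np, cv2
from scipy.spatial.transform import Rotation as R
from bench import arm
def world(name,px,depth):
    c=arm.camera_info(name); d=np.array([(px[0]-c['cx'])/c['fx'],(px[1]-c['cy'])/c['fy']]); u=d.copy()
    for _ in range(20): u=d/(1+c['k1']*(u@u))
    return (np.array(c['extrinsics'])@np.array([u[0]*depth,u[1]*depth,depth,1]))[:3]
def dep(D,px,r=2):
    x,y=int(round(px[0])),int(round(px[1])); w=D[max(0,y-r):y+r+1,max(0,x-r):x+r+1]; w=w[w>0]
    return float(np.median(w)) if len(w) else 0
E
python3 - <<'E'
from h import *
for n in('scene','top'):
    im,D=arm.get_image(n); cv2.imwrite(f'pics/{n}0.png',im); np.save(f'pics/{n}0.npy',D)
    for q in['easel','knob_grip','catch_ball','study_centre','sleeve_mouth','pewter_pot','tape_1','gesso_tin']:
        for r in arm.spot_in(n,q)[:2]:
            p=r['position'];d=dep(D,p); print(n,q,round(r['score'],2),np.round(p),np.round(world(n,p,d)))
print(arm.read_state())
E
```

```text
scene easel 0.65 [291. 218.] [682.  61.  29.]
scene knob_grip 0.72 [312. 196.] [577.  86. 181.]
scene catch_ball 0.54 [303. 190.] [610.  84. 194.]
scene study_centre 0.62 [317. 216.] [552. 102. 121.]
scene study_centre 0.38 [311. 195.] [582.  83. 183.]
scene sleeve_mouth 0.92 [316. 239.] [539. 137.  55.]
scene pewter_pot 0.76 [354. 181.] [ 555. -176.   80.]
scene tape_1 0.53 [322. 173.] [ 731. -245.   15.]
top easel 0.64 [339. 187.] [592.  75. 262.]
top knob_grip 0.94 [339. 196.] [572.  73. 181.]
top catch_ball 0.52 [322. 186.] [620. 132.   2.]
top study_centre 0.85 [336. 209.] [536.  84.  89.]
top sleeve_mouth 0.96 [340. 192.] [582.  72. 216.]
top pewter_pot 0.93 [422. 202.] [ 566. -209.   47.]
top tape_1 0.67 [427. 148.] [ 762. -233.    3.]
top gesso_tin 0.56 [234. 264.] [342. 422.  69.]
{'clock': 0.9, 'joints': array([-1.05241744e+00,  3.84663483e-01,  7.88539138e-03,  8.29147198e-06,
       -1.19399726e+00, -2.58595841e-01]), 'joint_vel': array([ 0.00083377,  0.00047623, -0.00057924, -0.0009931 ,  0.00250494,
        0.00057028]), 'joint_efforts': array([-2.25166480e-05, -3.92073977e+01,  1.88622969e+01,  4.19075489e+00,
       -2.38244165e-04,  7.39810133e-06]), 'position': array([ 160.55501811, -603.99784979,  198.62964229]), 'ee_rot': array([-1.29528091e-01,  9.91575753e-01, -1.11671579e-05,  4.05279055e-07]), 'contact_force': array([ 1.05649336, -0.24119042,  0.12062188]), 'wrist_torque': array([0.0089413 , 0.01466191, 0.01163344]), 'grasp_force': 0.0, 'gripper_width': 85.29590838745844}
```

```bash
python3 - <<'E'
from h import *
a=cv2.imread('pics/scene0.png')[130:270,240:400];b=cv2.imread('pics/top0.png')[130:270,260:460]
cv2.imwrite('pics/c1.png',np.vstack([cv2.resize(a,None,fx=2.1,fy=2.1,interpolation=2) if 0 else cv2.copyMakeBorder(cv2.resize(a,None,fx=2,fy=2),0,0,0,480,0),cv2.resize(b,None,fx=4,fy=4)[:320*1]if 0 else cv2.copyMakeBorder(cv2.resize(b[20:100,20:],None,fx=4,fy=4),0,0,0,80,0)]))
E
```

```text
(no output)
```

View pics/c1.png

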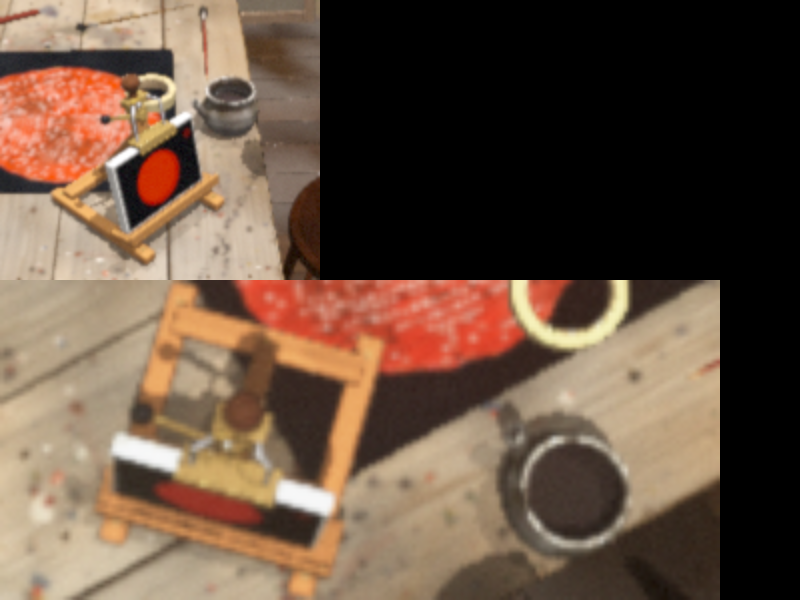

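View pics/scene0.png

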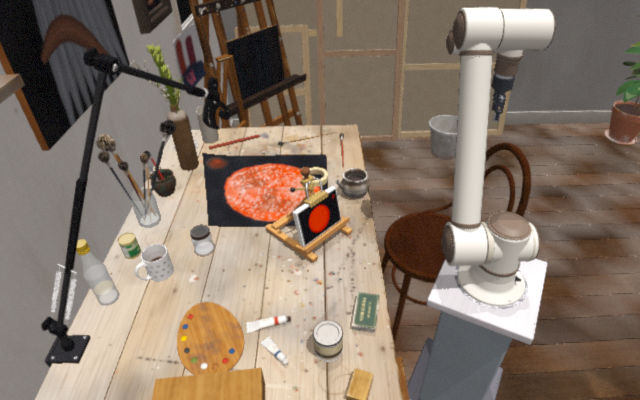

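The top crop shows the easel turned about −0.26 rad. The knob is at about (341,182), the ball at about (315,183), and the canvas's top edge runs from (310,192) to (363,206) in full-picture pixels. Pot, tape and tin are well clear of it.

```bash
python3 - <<'E'
from h import *
D=np.load('pics/top0.npy'); T=np.load('pics/scene0.npy')
for n,p in dict(knob=(340.7,182),ball=(315.2,183),edgeL=(311,192),edgeR=(361,205),frontL=(308,212.5),frontR=(355,226),backR=(372,165),backL=(325,152)).items():
    d=dep(D,p,1); print(n,d,np.round(world('top',p,d),1))
for n,p in dict(knob=(305.5,170.5),ball=(292.5,189.5)).items():
    d=dep(T,p,1); print('scene',n,d,np.round(world('scene',p,d),1))
c=arm.camera_info('wrist');s=arm.read_state();r=R.from_quat(s['ee_rot']).as_matrix();E=np.array(c['extrinsics'])
print(c['fx'],c['cx'],c['cy'],'cam in tool',np.round(r.T@(E[:3,3]-s['position']),1),np.round(r.T@E[:3,:3],3))
print('topcam',np.round(arm.camera_info('top')['extrinsics'],3))
E
```

```text
knob 1353.251953125 [606.7  69.8 266.5]
ball 1374.7969970703125 [604.1 145.9 246.3]
edgeL 1447.6829833984375 [582.8 162.1 172.5]
edgeR 1443.1929931640625 [545.4   3.9 171.6]
frontL 1593.39697265625 [523.3 179.3  23.6]
frontR 1588.298828125 [480.3  15.5  22.9]
backR 1600.115478515625 [694.1 -39.5  21.7]
backL 1603.80810546875 [736.  125.5  23.7]
scene knob 1286.3262939453125 [600.8  75.8 266.2]
scene ball 1250.4296875 [602.4 150.9 242.9]
290.2874309812468 319.4039288236699 205.5526396270696 cam in tool [ 6.580e+01 -1.000e-01 -1.741e+02] [[ 0.001 -0.965 -0.264]
 [ 1.     0.001  0.   ]
 [-0.    -0.264  0.965]]
topcam [[ 2.400000e-02 -9.980000e-01  5.500000e-02  4.667150e+02]
 [-1.000000e+00 -2.300000e-02  2.100000e-02  7.809300e+01]
 [-2.000000e-02 -5.500000e-02 -9.980000e-01  1.614526e+03]
 [ 0.000000e+00  0.000000e+00  0.000000e+00  1.000000e+00]]
```

```bash
cat >> h.py <<'E'
YAW=-0.25; ORG=np.array([587,75.,0])
def setup(org=ORG,yaw=YAW):
    E=R.from_euler('z',yaw).as_matrix(); m=np.array([np.sin(.2),0,np.cos(.2)])
    f=lambda p: np.array(org)+E@np.array(p,float)
    t=E@np.column_stack([[-m[2],0,m[0]],[0,1,0],-m])
    return f,E@m,t
def rel(pos,rot):
    s=arm.read_state(); r=R.from_quat(s['ee_rot'])
    print('clock',s['clock'],'shift',np.round(r.as_matrix().T@(np.array(pos)-s['position'])/250,4),'turn',np.round((r.inv()*R.from_matrix(rot)).as_rotvec()/np.pi,4))
E
python3 - <<'E'
from h import *
f,m,t=setup(); p=f([0,77,240])+75*m
print(p,m,np.round(t,3)); rel(p,t)
E
```

```text
[620.48709354 145.91988805 313.50499334] [ 0.19249318 -0.04915158  0.98006658] [[-0.95   0.247 -0.192]
 [ 0.242  0.969  0.049]
 [ 0.199  0.    -0.98 ]]
clock 0.9 shift [-2.5485  2.4264 -0.4596] turn [-0.0162  0.0623  0.1617]
```

Call:
arm_command([
  [[-0.6,0.57,-0.45],[0,0,0]],
  [[-0.6,0.57,-0.45],[0,0,0]],
  [[-0.6,0.57,-0.45],[0,0,0]],
  [[-0.6,0.57,-0.45],[0,0,0]],
  [[-0.6,0.57,-0.45],[0,0,0]],
], grip=0)

```text
clock: 1.4
position: [270.0, -426.1, 313.3]
ee_rot: [-0.13, 0.991, -0.001, 0.001]
contact_force: [0.7, -1.7, 0.5]
gripper_width: 12.3
grasp_force: 0.0
```

Call:
arm_command([
  [[-0.7,0.67,0],[0,0,0]],
  [[-0.7,0.67,0],[0,0,0]],
  [[-0.7,0.67,0],[0,0,0]],
  [[-0.7,0.67,0],[0,0,0]],
  [[-0.7,0.67,0],[0,0,0]],
])

```text
clock: 1.9
position: [395.7, -218.8, 311.6]
ee_rot: [-0.13, 0.992, -0.0, 0.001]
contact_force: [1.4, -0.3, -0.5]
gripper_width: 0.4
grasp_force: 0.0
```

Call:
arm_command([
  [[-0.6,0.6,0],[0,0,0.1]],
  [[-0.6,0.6,0],[0,0,0.1]],
  [[-0.6,0.6,0],[0,0,0.1]],
  [[-0.6,0.6,0],[0,0,0.1]],
  [[-0.6,0.6,0],[0,0,0.1]],
])

```text
clock: 2.4
position: [502.7, -34.4, 310.9]
ee_rot: [0.026, 1.0, 0.0, 0.0]
contact_force: [-0.1, 0.5, 0.2]
gripper_width: 0.2
grasp_force: 0.0
```

```bash
python3 - <<'E'
from h import *
f,m,t=setup(); p=f([0,77,240])+75*m
print(arm.read_state()['position']);rel(p,t)
E
```

```text
[502.71116919 -34.41028439 310.92927288]
clock 2.4 shift [-0.4333  0.7446 -0.0099] turn [-0.0062  0.0635  0.063 ]
```

Call:
arm_command([
  [[-0.2,0.4,-0.05],[0,0.03,0.03]],
  [[-0.2,0.4,-0.05],[0,0.03,0.03]],
  [[-0.433,0.745,-0.01],[-0.006,0.0635,0.063]],
  [[-0.433,0.745,-0.01],[-0.006,0.0635,0.063]],
  [[-0.433,0.745,-0.01],[-0.006,0.0635,0.063]],
])

```text
clock: 2.9
position: [621.6, 146.3, 309.7]
ee_rot: [0.125, 0.987, 0.012, -0.101]
contact_force: [-0.0, 0.5, -1.3]
gripper_width: -0.2
grasp_force: 0.0
```

```bash
python3 - <<'E'
from h import *
im,D=arm.get_image('wrist'); cv2.imwrite('pics/w1.png',im); np.save('pics/w1.npy',D)
for q in['knob_grip','catch_ball','sleeve_mouth','study_centre']:
    for r in arm.spot_in('wrist',q)[:2]:
        p=r['position'];d=dep(D,p); print(q,round(r['score'],2),np.round(p),np.round(world('wrist',p,d)))
f,m,t=setup(); p=f([0,77,240])+75*m
print(arm.read_state()['position']);rel(p,t)
E
```

```text
knob_grip 0.59 [238. 191.] [575.  65. 179.]
catch_ball 0.67 [292. 205.] [609.  97.   0.]
catch_ball 0.31 [101. 227.] [ 565. -207.   47.]
sleeve_mouth 0.78 [256. 196.] [585.  92. 235.]
study_centre 0.79 [291. 174.] [570. 122. 177.]
[619.39565106 142.07131863 314.07495935]
clock 3.15 shift [-0.0008  0.016   0.0021] turn [-0.0002  0.0001 -0.001 ]
```

View pics/w1.png

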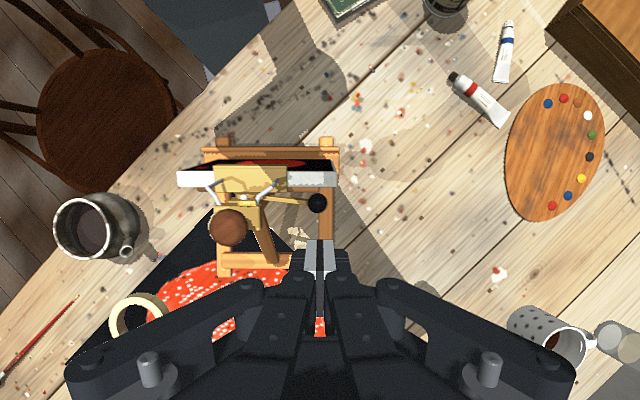

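The wrist view shows the ball at (317,203) just ahead of the shut fingertips and the knob at (228,228). The canvas's top edge runs almost level across the image, so the yaw is about right. I'll measure again now that the arm has settled.

```bash
python3 - <<'E'
from h import *
E=np.array(arm.camera_info('wrist')['extrinsics']); im,D=arm.get_image('wrist')
f,m,t=setup()
def cen(c,zlo,zhi,r=14):
    P=[];x0,y0=c
    for y in range(y0-r,y0+r+1):
        for x in range(x0-r,x0+r+1):
            if D[y,x]>0:
                w=world('wrist',(x,y),D[y,x])
                if zlo<w[2]<zhi and im[y,x].max()<75+0*x or (zlo<w[2]<zhi and zlo>250): P.append(np.r_[w,x,y])
    P=np.array(P); return len(P),np.round(np.median(P,0),1),np.round((P[:,:3].min(0)+P[:,:3].max(0))/2,1),np.round(np.ptp(P[:,:3],axis=0),1)
print('ball',cen((317,203),225,265)); print('knob',cen((228,228),252,285,24))
for y in range(150,200,3): print(y,[int(world('wrist',(x,y),D[y,x])[2]) for x in(190,200,310,330)])
for x in(190,200,310,330):
    ys=[y for y in range(150,195) if im[y,x].min()>150 and 150<world('wrist',(x,y),D[y,x])[2]<195]
    y=np.median(ys); d=dep(D,(x,y),1); print(x,ys[0],ys[-1],np.round(world('wrist',(x,y),d),1))
print('exp ball',f([0,72,240]),'knobtop',f([21.7,0,268]))
E
```

```text
ball (307, array([605. , 147. , 242.4, 321. , 203. ]), array([605.5, 143.7, 238.1]), array([16.9, 23.7, 16.2]))Traceback (most recent call last):
  File "<stdin>", line 12, in <module>
  File "<stdin>", line 9, in cen
  File "h.py", line 5, in world
    c=arm.camera_info(name); d=np.array([(px[0]-c['cx'])/c['fx'],(px[1]-c['cy'])/c['fy']]); u=d.copy()
ValueError: time passes only in moves, steps and waits
```

```bash
python3 - <<'E'
import re
s=open('h.py').read().replace("def world(name,px,depth):\n    c=arm.camera_info(name);","CI={}\ndef world(name,px,depth):\n    c=CI.setdefault(name,None) or CI.__setitem__(name,arm.camera_info(name)) or CI[name];")
open('h.py','w').write(s)
E
python3 - <<'E'
from h import *
world('wrist',(0,0),1); im,D=arm.get_image('wrist'); cv2.imwrite('pics/w2.png',im)
f,m,t=setup()
def pts(c,r,zlo,zhi):
    x0,y0=c; P=[np.r_[world('wrist',(x,y),D[y,x]),x,y] for y in range(y0-r,y0+r+1) for x in range(x0-r,x0+r+1) if D[y,x]>0]
    P=np.array(P); return P[(P[:,2]>zlo)&(P[:,2]<zhi)]
def sph(P,rad):
    from scipy.optimize import least_squares
    return least_squares(lambda c: np.linalg.norm(P[:,:3]-c,axis=1)-rad,P[:,:3].mean(0)-[0,0,rad/2],loss='soft_l1').x
P=pts((320,203),7,230,256); print('ball',len(P),sph(P,9),P[:,:3].mean(0))
P=pts((230,228),24,262,285); print('knob top',len(P),P.mean(0),np.ptp(P,axis=0))
P=pts((230,228),24,250,285); print('knob',len(P),sph(P,16.5),np.ptp(P,axis=0))
for x in(190,200,305,325):
    ys=[y for y in range(150,195) if im[y,x].min()>140]
    if ys: y=np.median(ys); d=dep(D,(x,y),1); print(x,ys[0],ys[-1],np.round(world('wrist',(x,y),d),1))
print('exp ball',f([0,72,240]),'knob',f([19,0,254]),'top',f([21.7,0,268]))
print(arm.read_state()['position'])
E
```

```text
ball 217 [605.77735425 147.59471907 235.42943963] [605.14945344 146.5120664  242.43671571]
knob top 772 [605.35881363  72.62992144 264.76479221 232.60362694 227.48186528] [27.0856676  26.24105849  5.83240233 32.         32.        ]
knob 1114 [605.52440747  71.67797739 251.20320166] [31.55528372 31.39234729 14.15542796 37.         37.        ]
190 151 193 [541.6  10.9 172.1]
200 150 194 [547.7  21.1 171.9]
305 172 186 [578.8 135.8 171.6]
325 172 186 [584.4 157.6 171.5]
exp ball [604.81308507 144.76169436 240.        ] knob [605.40933601  70.29932477 254.        ] top [608.02539955  69.63133408 268.        ]
[619.22380902 141.65954071 314.85034782]
```

```bash
sed -i 's/ORG=np.array(\[587,75/ORG=np.array([587,77/' h.py; python3 - <<'E'
from h import *
f,m,t=setup(); rel(f([-7,76,206])+(35+9+8)*m,t); rel(f([-7,76,206])-2.8*m,t)
E
```

```text
clock 3.25 shift [0.001  0.0214 0.2364] turn [ 0.0001  0.0004 -0.0012]
clock 3.25 shift [0.0013 0.0213 0.4556] turn [ 0.0001  0.0004 -0.0012]
```

Call:
arm_command([
  [[0,0.021,0.1],[0,0,0]],
  [[0,0.021,0.18],[0,0,0]],
  [[0,0.021,0.236],[0,0,0]],
  [[0,0.021,0.236],[0,0,0]],
  [[0,0.021,0.236],[0,0,0]],
])

```text
clock: 3.75
position: [609.7, 149.9, 257.2]
ee_rot: [0.126, 0.987, 0.012, -0.098]
contact_force: [-0.8, -0.0, -0.2]
gripper_width: -0.3
grasp_force: 0.0
```

Call:
arm_command([
  [[0,0,0.03],[0,0,0]],
  [[0,0,0.05],[0,0,0]],
  [[0,0,0.07],[0,0,0]],
  [[0,0,0.09],[0,0,0]],
  [[0,0,0.1],[0,0,0]],
])

```text
clock: 4.25
position: [604.5, 151.9, 230.5]
ee_rot: [0.125, 0.987, 0.012, -0.1]
contact_force: [0.4, -0.1, -0.2]
gripper_width: 0.3
grasp_force: 0.0
```

Call:
arm_command([
  [[0,0,0.02],[0,0,0]],
  [[0,0,0.04],[0,0,0]],
  [[0,0,0.06],[0,0,0]],
  [[0,0,0.08],[0,0,0]],
  [[0,0,0.09],[0,0,0]],
])

```text
clock: 4.75
position: [600.8, 153.5, 209.2]
ee_rot: [0.125, 0.987, 0.013, -0.099]
contact_force: [0.6, 1.3, 3.0]
gripper_width: -0.3
grasp_force: 1.0
```

```bash
python3 - <<'E'
from h import *
im,D=arm.get_image('wrist'); cv2.imwrite('pics/w3.png',cv2.resize(im[120:320,180:420],None,fx=3,fy=3))
f,m,t=setup(); rel(f([-7,76,206])-2.8*m,t);print(arm.read_state()['contact_force'])
E
```

```text
clock 4.8 shift [ 0.0028 -0.0056  0.024 ] turn [ 0.0001  0.0002 -0.0008]
[0.42292126 1.46710376 1.02499712]
```

View pics/w3.png

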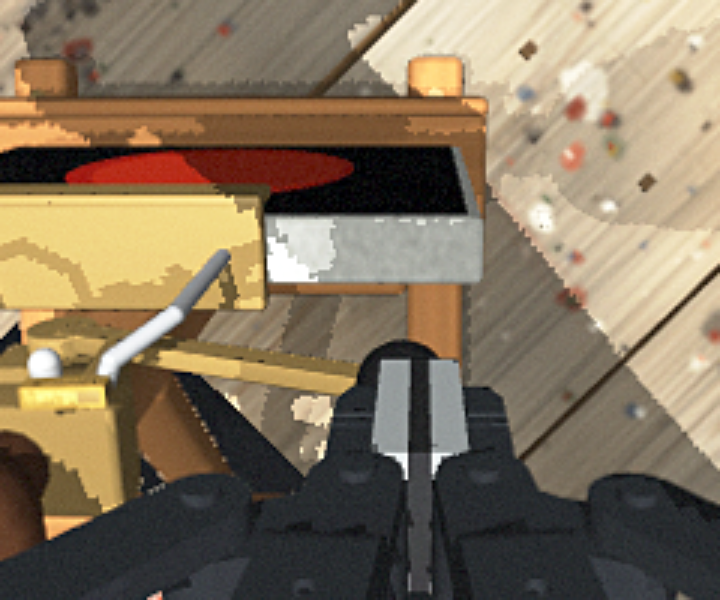

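The crop shows the ball under the shut fingertips at about (400,350), with the lever already swung well down. I'll continue to the stop.

Call:
arm_command([
  [[0,0,0.012],[0,0,0]],
  [[0,0,0.024],[0,0,0]],
  [[0,0,0.03],[0,0,0]],
  [[0,0,0.034],[0,0,0]],
  [[0,0,0.034],[0,0,0]],
])

```text
clock: 5.3
position: [598.6, 153.2, 200.6]
ee_rot: [0.126, 0.987, 0.012, -0.099]
contact_force: [0.7, 0.8, -0.5]
gripper_width: 0.1
grasp_force: 0.3
```

Call:
arm_command([
  [[0,0,0.008],[0,0,0]],
  [[0,0,0.016],[0,0,0]],
  [[0,0,0.016],[0,0,0]],
])

```text
clock: 5.6
position: [597.8, 153.4, 196.6]
ee_rot: [0.126, 0.987, 0.012, -0.099]
contact_force: [-0.4, 0.1, 0.6]
gripper_width: -0.3
grasp_force: 0.2
```

```bash
python3 - <<'E'
from h import *
world('wrist',(0,0),1);im,D=arm.get_image('wrist'); cv2.imwrite('pics/w4.png',cv2.resize(im[120:320,180:420],None,fx=3,fy=3))
s=arm.read_state();print(s['position'],s['contact_force'],s['wrist_torque'])
for x in(302,308,312,316):
  print([ (y,np.round(world('wrist',(x,y),D[y,x])).astype(int).tolist()) for y in(234,238,242)])
E
```

```text
[597.70039137 153.32606967 196.62087621] [0.50518737 0.6575153  1.00604552] [-0.02120004 -0.38613203 -0.0021355 ]
[(234, [625, 123, -3]), (238, [630, 121, -2]), (242, [598, 143, 213])]
[(234, [627, 130, -4]), (238, [632, 129, -2]), (242, [595, 149, 237])]
[(234, [628, 136, -1]), (238, [596, 150, 221]), (242, [595, 151, 237])]
[(234, [626, 142, 17]), (238, [596, 152, 223]), (242, [596, 153, 237])]
```

View pics/w4.png

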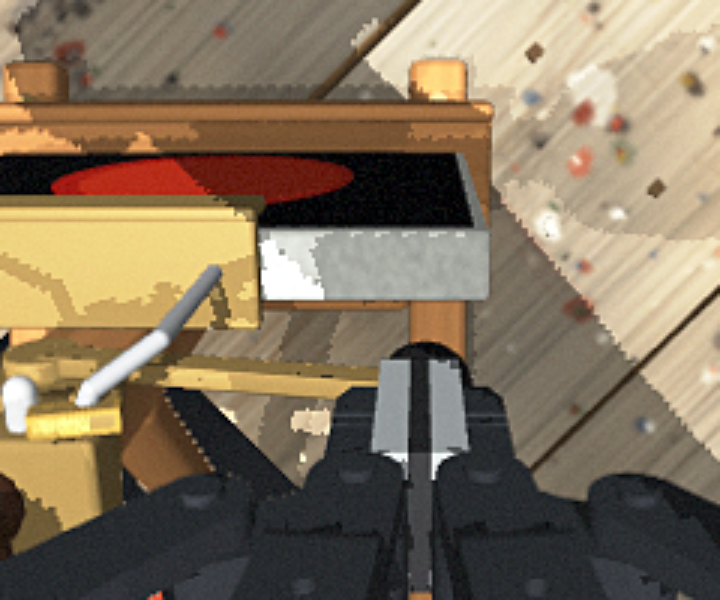

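The ball is still just under the tips at about (430,350), so they have stayed in contact and there's no stop force yet. I'll press a little further.

Call:
arm_command([
  [[0,0,0.008],[0,0,0]],
  [[0,0,0.016],[0,0,0]],
  [[0,0,0.016],[0,0,0]],
])

```text
clock: 5.95
position: [597.1, 153.7, 192.7]
ee_rot: [0.126, 0.987, 0.012, -0.099]
contact_force: [-0.0, 0.5, 1.2]
gripper_width: -0.1
grasp_force: 0.2
```

```bash
python3 - <<'E'
from h import *
im,D=arm.get_image('wrist');im2,D2=arm.get_image('scene')
a=cv2.resize(im[170:290,260:400],None,fx=4,fy=4);b=cv2.resize(im2[150:230,265:345],(480,480),interpolation=cv2.INTER_CUBIC)
cv2.imwrite('pics/w5.png',cv2.resize(np.hstack([a,b]),None,fx=.76,fy=.76))
E
```

```text
(no output)
```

View pics/w5.png

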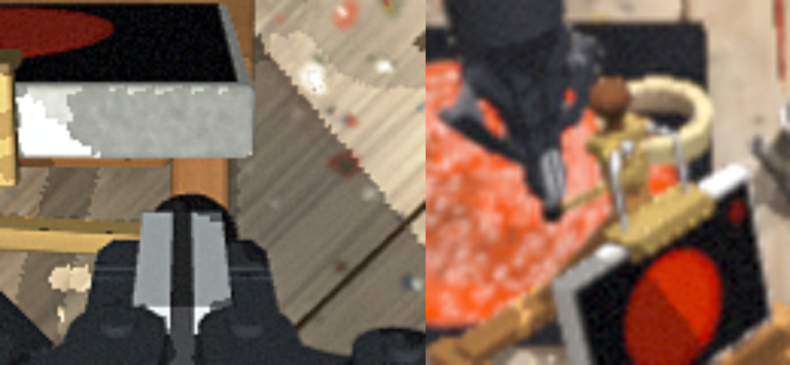

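```bash
python3 - <<'E'
from h import *
f,m,t=setup(); 
def proj(n,p):
    c=arm.camera_info(n);q=np.linalg.inv(np.array(c['extrinsics']))@np.r_[p,1];u=q[:2]/q[2];u=u*(1+c['k1']*(u@u));return np.round([c['fx']*u[0]+c['cx'],c['fy']*u[1]+c['cy']],1)
ey=t[:,1]
for th in(0,.2,.3,.4,.5,.6):
    a=.4516-th; p=f([-7,0,206])+80*np.cos(a)*ey+80*np.sin(a)*m
    print(th,np.round(p),'scene',proj('scene',p),'wrist',proj('wrist',p))
print('pivot',proj('scene',f([-7,0,206])),'tcp',proj('scene',arm.read_state()['position']),proj('wrist',arm.read_state()['position']))
E
```

```text
0 [605. 147. 240.] scene [292.6 189.3] wrist [308.9 267.6]
0.2 [603. 153. 226.] scene [292.3 194.4] wrist [320.3 254.4]
0.3 [602. 155. 218.] scene [292.5 196.8] wrist [323.2 248.4]
0.4 [601. 156. 210.] scene [292.8 199.2] wrist [324.4 242.8]
0.5 [599. 156. 202.] scene [293.3 201.5] wrist [324.2 237.7]
0.6 [598. 156. 194.] scene [294.1 203.6] wrist [322.8 233.1]
pivot [311.6 188.5] tcp [294.7 203.6] [318.9 232.8]
```

Call:
arm_command([
  [[0,0,0.008],[0,0,0]],
  [[0,0,0.016],[0,0,0]],
  [[0,0,0.016],[0,0,0]],
])

```text
clock: 6.35
position: [596.4, 154.0, 188.8]
ee_rot: [0.125, 0.987, 0.012, -0.099]
contact_force: [0.9, -0.1, -0.2]
gripper_width: 0.2
grasp_force: 0.2
```

```bash
python3 - <<'E'
from h import *
w=[]
for i in range(4):
    im,D=arm.get_image('wrist');s=arm.read_state();w.append(np.r_[s['contact_force'],s['wrist_torque']])
print(np.round(np.mean(w,0),2),s['position'])
world('wrist',(0,0),1)
f,m,t=setup();E=t # easel-aligned tool axes
o=f([-7,0,206])
# visible points near the tips: in (front normal, ey, m) relative to the pivot
B=np.column_stack([-t[:,0],t[:,1],m])
for y in range(226,262,3):
    print(y,[np.round(B.T@(world('wrist',(x,y),D[y,x])-o)).astype(int).tolist() for x in(300,308,314,319,324)])
c=im[200:280,280:360];cv2.imwrite('pics/w6.png',cv2.resize(c,None,fx=6,fy=6))
E
```

```text
[-0.13  0.23  0.03 -0.05 -0.4  -0.02] [596.32990968 153.75798695 188.90992469]
226 [[12, 61, -63], [11, 68, -61], [59, 70, -198], [53, 76, -179], [52, 82, -179]]
229 [[63, 51, -199], [63, 62, -199], [64, 70, -199], [56, 76, -179], [56, 82, -178]]
232 [[67, 51, -199], [67, 62, -198], [67, 70, -197], [59, 76, -176], [59, 82, -177]]
235 [[71, 51, -198], [71, 62, -198], [71, 70, -198], [-7, 77, 6], [-7, 80, 6]]
238 [[75, 51, -197], [75, 62, -197], [-5, 74, 6], [-6, 77, 9], [-6, 80, 9]]
241 [[79, 51, -196], [-10, 71, 21], [-10, 74, 21], [-9, 77, 20], [-10, 79, 21]]
244 [[-1, 66, 4], [-10, 72, 25], [-9, 74, 24], [-10, 77, 25], [-9, 79, 24]]
247 [[0, 66, 7], [-9, 72, 28], [-9, 74, 28], [-9, 77, 28], [-10, 79, 29]]
250 [[-5, 67, 22], [-9, 72, 31], [-9, 75, 32], [-9, 77, 31], [-10, 79, 33]]
253 [[-6, 68, 27], [-10, 72, 36], [-10, 75, 36], [-9, 77, 35], [-9, 79, 35]]
256 [[-6, 68, 30], [-10, 72, 39], [-9, 75, 38], [-9, 77, 38], [-9, 79, 38]]
259 [[-5, 68, 32], [-9, 72, 41], [-9, 75, 41], [-10, 77, 42], [-10, 79, 42]]
```

View pics/w6.png

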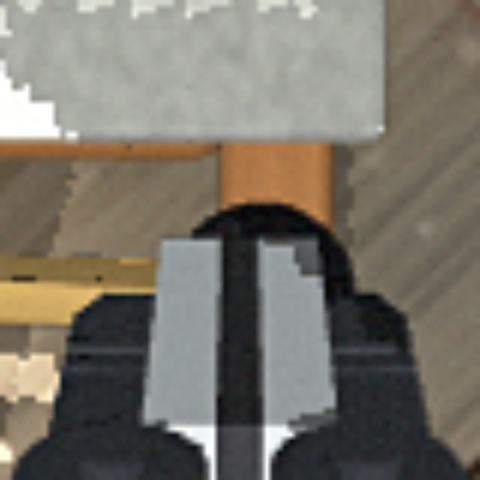

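```bash
python3 - <<'E'
from h import *
world('wrist',(0,0),1);im,D=arm.get_image('wrist');s=arm.read_state();r=R.from_quat(s['ee_rot']).as_matrix()
D1=np.load('pics/w1.npy')
for y in (234,238,240,242,246,255,265):
    print(y,[[np.round(r.T@(world('wrist',(x,y),d[y,x])-s['position'])).astype(int).tolist() for x in(312,319,326)] for d in(D1,D)])
f,m,t=setup();B=np.column_stack([-t[:,0],t[:,1],m]);print(B.T@(s['position']-f([-7,0,206])))
im,D=arm.get_image('scene');cv2.imwrite('pics/s7.png',cv2.resize(im[150:230,265:345],(560,560),interpolation=cv2.INTER_CUBIC))
E
```

```text
234 [[[-113, -12, 293], [-106, 0, 275], [-105, 11, 273]], [[-70, -9, 182], [7, 0, -22], [8, 4, -22]]]
238 [[[-120, -12, 294], [-112, 0, 272], [-111, 11, 271]], [[5, -4, -21], [7, 0, -26], [7, 4, -26]]]
240 [[[10, -3, -36], [10, 0, -37], [10, 4, -36]], [[10, -3, -36], [10, 0, -37], [10, 4, -37]]]
242 [[[10, -3, -40], [10, 0, -39], [10, 4, -39]], [[10, -3, -40], [10, 0, -39], [10, 4, -38]]]
246 [[[10, -3, -45], [10, 0, -45], [10, 4, -45]], [[10, -3, -45], [10, 0, -45], [10, 4, -44]]]
255 [[[10, -3, -54], [10, 0, -54], [10, 3, -55]], [[11, -3, -56], [10, 0, -54], [10, 3, -55]]]
265 [[[10, -3, -65], [10, 0, -64], [10, 3, -65]], [[10, -3, -64], [11, 0, -65], [10, 3, -64]]]
[  0.5294425   76.67352487 -17.30091962]
```

View pics/s7.png

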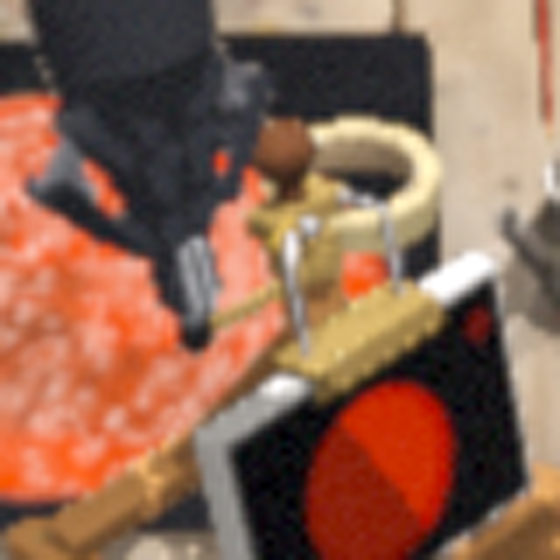

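The wrist depth and the scene camera agree: the real fingertips sit about 35 mm behind the reported TCP. That puts the ball at about 0.35 rad, with roughly 21 mm still to go. From here I plan with a tip offset of −35 mm and a grasp point at about −54 mm.

Call:
arm_command([
  [[0,0,0.016],[0,0,0]],
  [[0,0,0.032],[0,0,0]],
  [[0,0,0.048],[0,0,0]],
  [[0,0,0.06],[0,0,0]],
  [[0,0,0.06],[0,0,0]],
])

```text
clock: 7.15
position: [593.2, 154.5, 173.7]
ee_rot: [0.126, 0.987, 0.012, -0.1]
contact_force: [0.1, -0.8, 0.4]
gripper_width: 0.2
grasp_force: 0.0
```

Call:
arm_command([
  [[0,0,0.01],[0,0,0]],
  [[0,0,0.018],[0,0,0]],
  [[0,0,0.024],[0,0,0]],
  [[0,0,0.024],[0,0,0]],
])

```text
clock: 7.55
position: [592.6, 154.6, 169.6]
ee_rot: [0.125, 0.987, 0.012, -0.099]
contact_force: [-0.3, 0.1, 4.4]
gripper_width: -0.1
grasp_force: 2.1
```

Call:
arm_command([
  [[0,0,0.01],[0,0,0]],
  [[0,0,0.016],[0,0,0]],
  [[0,0,0.016],[0,0,0]],
])

```text
clock: 7.85
position: [592.9, 154.6, 168.7]
ee_rot: [0.125, 0.987, 0.012, -0.097]
contact_force: [-1.7, -0.7, 13.5]
gripper_width: 0.1
grasp_force: 6.5
```

The stop is reached at 13.5 N. I'll retreat along the axis, open the gripper and go over the knob.

Call:
arm_command([
  [[0,0,-0.2],[0,0,0]],
  [[0,0,-0.4],[0,0,0]],
  [[0,0,-0.5],[0,0,0]],
  [[0,0,-0.5],[0,0,0]],
])

```text
clock: 8.25
position: [618.0, 149.2, 291.6]
ee_rot: [0.126, 0.987, 0.014, -0.095]
contact_force: [0.1, -0.0, -0.5]
gripper_width: 0.3
grasp_force: 0.0
```

```bash
python3 - <<'E'
from h import *
f,m,t=setup(); k=f([19,0,254]); rel(k+25*m,t); rel(k-54*m,t); print(arm.read_state()['position'],arm.read_state()['contact_force'])
E
```

```text
clock 8.25 shift [-0.057  -0.3104  0.0409] turn [ 0.0014  0.0025 -0.0008]
clock 8.25 shift [-0.0545 -0.3118  0.3569] turn [ 0.0014  0.0025 -0.0008]
[618.00083772 149.17191386 291.57184794] [ 0.14764871 -0.03497249 -0.54539493]
```

Call:
arm_command([
  [[-0.056,-0.15,0.0],[0.001,0.002,0]],
  [[-0.056,-0.311,0.04],[0.001,0.002,0]],
  [[-0.056,-0.311,0.04],[0.001,0.002,0]],
  [[-0.056,-0.311,0.04],[0.001,0.002,0]],
  [[-0.056,-0.311,0.04],[0.001,0.002,0]],
], grip=1)

```text
clock: 8.75
position: [607.7, 71.5, 274.1]
ee_rot: [0.125, 0.987, 0.011, -0.103]
contact_force: [-0.6, 0.1, 0.4]
gripper_width: 72.0
grasp_force: 0.0
```

```bash
python3 - <<'E'
from h import *
world('wrist',(0,0),1);im,D=arm.get_image('wrist');s=arm.read_state();r=R.from_quat(s['ee_rot']).as_matrix()
P=[];Bl=[]
for y in range(150,330,2):
    for x in range(220,420,2):
        if D[y,x]>0:
            w=world('wrist',(x,y),D[y,x]);q=r.T@(w-s['position'])
            if 252<w[2]<272 and np.hypot(q[0],q[1])<35: P.append(np.r_[w,q])
P=np.array(P);print(len(P),np.round(P.mean(0),1),np.round(P.min(0),1),np.round(P.max(0),1))
f,m,t=setup(); k=f([19,0,254]); rel(k-54*m,t);print(s['gripper_width'])
cv2.imwrite('pics/w8.png',im)
E
```

```text
407 [ 6.052e+02  7.160e+01  2.634e+02  2.000e-01 -8.000e-01  1.120e+01] [590.6  55.4 253.8 -17.  -16.3   6.9] [621.8  87.4 268.2  13.4  14.6  22.2]
clock 8.8 shift [-0.0085  0.0008  0.2974] turn [-0.0011 -0.0021 -0.0007]
78.8747643144602
```

View pics/w8.png

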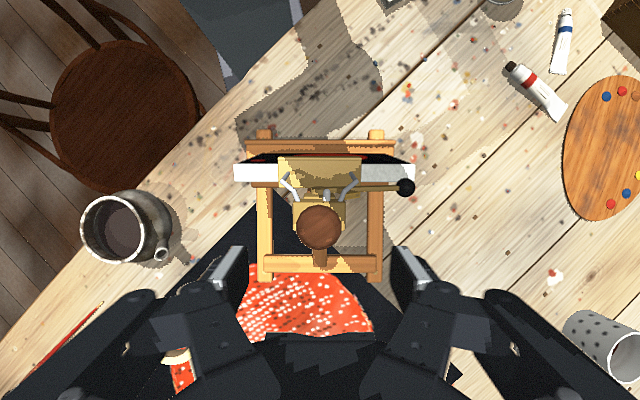

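The ball is down at (405,187) and the knob at (319,226) is centred between the open fingers. I'll descend and close.

Call:
arm_command([
  [[-0.004,0,0.1],[0,0,0]],
  [[-0.004,0,0.2],[0,0,0]],
  [[-0.004,0,0.26],[0,0,0]],
  [[-0.004,0,0.293],[0,0,0]],
  [[-0.004,0,0.293],[0,0,0]],
])

```text
clock: 9.3
position: [593.6, 74.8, 201.8]
ee_rot: [0.125, 0.987, 0.011, -0.103]
contact_force: [0.5, -0.0, 0.1]
gripper_width: 85.7
grasp_force: 0.0
```

Call:
arm_command([
  [[0,0,0],[0,0,0]],
  [[0,0,0],[0,0,0]],
  [[0,0,0],[0,0,0]],
  [[0,0,0],[0,0,0]],
  [[0,0,0],[0,0,0]],
], grip=0)

```text
clock: 9.8
position: [594.5, 73.8, 203.8]
ee_rot: [0.125, 0.987, 0.011, -0.102]
contact_force: [-0.1, -1.3, 3.5]
gripper_width: 29.4
grasp_force: 58.9
```

Call:
arm_command([
  [[0,0,0],[0,0,0]],
  [[0,0,0],[0,0,0]],
  [[0,0,0],[0,0,0]],
])

```text
clock: 10.1
position: [594.5, 73.8, 203.7]
ee_rot: [0.125, 0.987, 0.011, -0.102]
contact_force: [-0.0, -1.1, 6.2]
gripper_width: 29.3
grasp_force: 59.1
```

```bash
python3 - <<'E'
from h import *
f,m,t=setup(); k=f([19,0,254]); rel(k-54*m,t)
im,D=arm.get_image('wrist');cv2.imwrite('pics/w9.png',cv2.resize(im[120:320,200:440],None,fx=3,fy=3))
E
```

```text
clock 10.1 shift [-0.0031  0.0052  0.0102] turn [-0.0011 -0.0015 -0.0009]
```

View pics/w9.png

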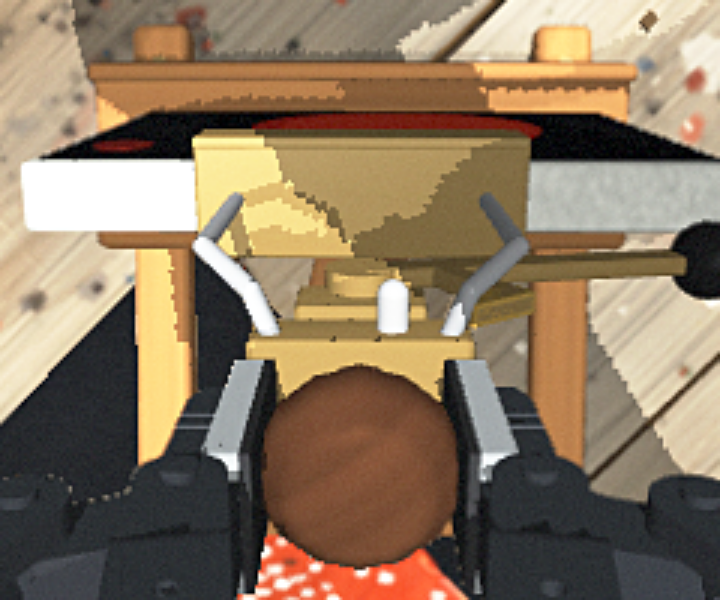

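The knob is between the pads and the ball is down at (700,260) in the crop. The opening is 29 mm where 33 was expected, so I'll check the grip height against the depth.

```bash
python3 - <<'E'
from h import *
world('wrist',(0,0),1);im,D=arm.get_image('wrist');s=arm.read_state();r=R.from_quat(s['ee_rot']).as_matrix()
T=lambda x,y:np.round(r.T@(world('wrist',(x,y),D[y,x])-s['position'])).astype(int).tolist()
print('padL',[T(x,y) for y in(242,244,248,255) for x in(284,286)])
print('padR',[T(x,y) for y in(242,244,248,255) for x in(354,356)])
print('knob',[T(320,y) for y in range(240,310,6)]); print('knob row',[T(x,272) for x in range(282,360,6)])
print('head',[T(x,236) for x in(290,300,320,340)])
print('width colour',[im[272,x].tolist() for x in (286,288,290,350,352,354)])
E
```

```text
padL [[10, -17, -40], [10, -16, -40], [10, -17, -42], [10, -16, -42], [10, -17, -46], [10, -15, -48], [10, -16, -54], [10, -15, -55]]
padR [[11, 17, -41], [10, 19, -40], [10, 17, -42], [10, 18, -43], [10, 17, -47], [10, 18, -48], [9, 16, -54], [10, 17, -54]]
knob [[7, 1, -29], [15, 1, -55], [13, 1, -59], [11, 1, -61], [9, 1, -61], [7, 1, -63], [4, 1, -63], [2, 1, -64], [-1, 1, -64], [-5, 1, -63], [-8, 1, -63], [-11, 1, -63]]
knob row [[9, -15, -69], [3, -14, -57], [4, -11, -60], [5, -8, -62], [6, -5, -63], [6, -3, -63], [6, 0, -62], [6, 2, -63], [6, 5, -63], [6, 7, -62], [5, 10, -61], [4, 13, -60], [6, 15, -63]]
head [[9, -15, -28], [9, -10, -28], [9, 1, -28], [9, 11, -28]]
width colour [[24, 23, 22], [24, 34, 50], [43, 66, 106], [43, 66, 103], [29, 31, 46], [23, 20, 20]]
```

The pads are gripping about 7 mm above the knob's centre, and the tips are 10 mm clear of the head. I'll open, go 5 mm lower and regrip.

Call:
arm_command([
  [[0,0,0],[0,0,0]],
  [[0,0,0],[0,0,0]],
  [[0,0,0.01],[0,0,0]],
  [[0,0,0.02],[0,0,0]],
  [[0,0,0.02],[0,0,0]],
], grip=0.7)

```text
clock: 10.7
position: [592.6, 74.3, 197.0]
ee_rot: [0.125, 0.987, 0.011, -0.103]
contact_force: [-0.1, 0.2, 0.2]
gripper_width: 59.7
grasp_force: 0.0
```

Call:
arm_command([
  [[0,0,0],[0,0,0]],
  [[0,0,0],[0,0,0]],
  [[0,0,0],[0,0,0]],
  [[0,0,0],[0,0,0]],
  [[0,0,0],[0,0,0]],
], grip=0)

```text
clock: 11.2
position: [593.2, 74.2, 198.4]
ee_rot: [0.125, 0.987, 0.011, -0.102]
contact_force: [-1.0, -0.0, 3.8]
gripper_width: 37.2
grasp_force: 60.1
```

```bash
python3 - <<'E'
from h import *
world('wrist',(0,0),1);im,D=arm.get_image('wrist');s=arm.read_state();r=R.from_quat(s['ee_rot']).as_matrix()
T=lambda x,y:np.round(r.T@(world('wrist',(x,y),D[y,x])-s['position'])).astype(int).tolist()
for y in (238,241,244,250,272):print(y,'L',[T(x,y) for x in range(272,292,4)],'R',[T(x,y) for x in range(348,368,4)])
print('knob',[T(320,y) for y in range(250,300,10)]);print('head',[T(x,232) for x in(300,320,340)])
print(s['gripper_width'],s['grasp_force'],s['wrist_torque'],s['position'],s['contact_force'])
E
```

```text
238 L [[-78, -63, 187], [-77, -57, 185], [8, -21, -30], [9, -18, -33], [9, -16, -33]] R [[10, 15, -33], [10, 17, -33], [10, 19, -34], [-78, 55, 188], [-78, 60, 188]]
241 L [[10, -24, -38], [10, -22, -38], [10, -19, -39], [8, -18, -34], [8, -16, -32]] R [[8, 15, -33], [8, 17, -34], [9, 19, -36], [10, 21, -39], [10, 23, -39]]
244 L [[10, -23, -41], [10, -21, -42], [10, -19, -43], [7, -18, -34], [7, -16, -34]] R [[7, 15, -34], [6, 17, -34], [7, 19, -36], [10, 20, -42], [10, 22, -42]]
250 L [[10, -22, -49], [10, -20, -50], [9, -18, -47], [3, -18, -33], [3, -16, -34]] R [[3, 15, -34], [3, 18, -33], [5, 19, -38], [10, 19, -49], [10, 21, -50]]
272 L [[10, -19, -70], [5, -18, -62], [-1, -18, -50], [-8, -18, -36], [6, -13, -63]] R [[6, 13, -62], [4, 15, -60], [-6, 19, -41], [1, 19, -53], [6, 19, -64]]
knob [[14, 1, -59], [12, 1, -65], [9, 1, -67], [5, 1, -69], [1, 1, -70]]
head [[10, -10, -26], [10, 1, -26], [10, 12, -25]]
37.252515084756816 60.25944113731384 [-0.05035156 -0.01507877  0.02958726] [593.19442686  74.25715844 198.40447016] [-0.94939831  0.34569858  3.41849045]
```

Call:
arm_command([
  [[0,0,0],[0,0,0]],
  [[0,0,-0.01],[0,0,0]],
  [[0,0,-0.01],[0,0,0]],
], grip=0.7)

```text
clock: 11.55
position: [593.7, 74.2, 200.3]
ee_rot: [0.125, 0.987, 0.011, -0.102]
contact_force: [-1.2, 0.4, -0.6]
gripper_width: 59.4
grasp_force: 0.0
```

Call:
arm_command([
  [[0,0,0],[0,0,0]],
  [[0,0,0],[0,0,0]],
  [[0,0,0],[0,0,0]],
  [[0,0,0],[0,0,0]],
  [[0,0,0],[0,0,0]],
], grip=0)

```text
clock: 12.05
position: [593.5, 73.9, 200.5]
ee_rot: [0.125, 0.987, 0.011, -0.102]
contact_force: [0.4, -0.4, 1.6]
gripper_width: 29.5
grasp_force: 59.2
```

29.5 mm again, 3 mm lower and with almost no reaction force, so the grip is good. Next I draw the mast up slowly.

Call:
arm_command([
  [[0,0,-0.03],[0,0,0]],
  [[0,0,-0.06],[0,0,0]],
  [[0,0,-0.09],[0,0,0]],
  [[0,0,-0.12],[0,0,0]],
  [[0,0,-0.12],[0,0,0]],
])

```text
clock: 12.55
position: [599.2, 72.5, 230.1]
ee_rot: [0.125, 0.987, 0.011, -0.103]
contact_force: [-0.5, -2.7, -9.0]
gripper_width: 29.6
grasp_force: 60.0
```

```bash
python3 - <<'E'
from h import *
f,m,t=setup();s=arm.read_state();w=[]
print('rise',m@(s['position']-[593.5,73.9,200.5]),s['contact_force']@m)
world('wrist',(0,0),1);im,D=arm.get_image('wrist');r=R.from_quat(s['ee_rot']).as_matrix()
T=lambda x,y:np.round(r.T@(world('wrist',(x,y),D[y,x])-s['position'])).astype(int).tolist()
print('knob',[T(320,y) for y in range(250,300,10)])
E
```

```text
rise 30.156908989925014 -8.77988848941929
knob [[14, 1, -58], [11, 1, -63], [8, 1, -66], [4, 1, -66], [-1, 1, -66]]
```

The mast follows: 30 mm of rise at 9 N, with no slip.

Call:
arm_command([
  [[0,0,-0.03],[0,0,0]],
  [[0,0,-0.06],[0,0,0]],
  [[0,0,-0.09],[0,0,0]],
  [[0,0,-0.12],[0,0,0]],
  [[0,0,-0.14],[0,0,0]],
])

```text
clock: 13.1
position: [605.9, 70.8, 264.2]
ee_rot: [0.125, 0.987, 0.011, -0.103]
contact_force: [-3.5, -2.6, -13.1]
gripper_width: 29.3
grasp_force: 60.1
```

Call:
arm_command([
  [[0,0,-0.015],[0,0,0]],
  [[0,0,-0.03],[0,0,0]],
  [[0,0,-0.03],[0,0,0]],
  [[0,0,-0.03],[0,0,0]],
])

```text
clock: 13.5
position: [607.3, 70.4, 271.2]
ee_rot: [0.125, 0.987, 0.011, -0.104]
contact_force: [-3.2, -4.6, -12.6]
gripper_width: 29.3
grasp_force: 60.3
```

```bash
python3 - <<'E'
from h import *
f,m,t=setup();s=arm.read_state()
print('rise',m@(s['position']-[593.5,73.9,200.5]),s['contact_force']@m)
world('wrist',(0,0),1);im,D=arm.get_image('wrist');r=R.from_quat(s['ee_rot']).as_matrix()
T=lambda x,y:np.round(r.T@(world('wrist',(x,y),D[y,x])-s['position'])).astype(int).tolist()
print('knob',[T(320,y) for y in range(250,300,10)])
ws=[world('wrist',(x,y),D[y,x]) for y in range(268,300,2) for x in range(310,330,2)]
print('knob top z',np.max(ws,0))
im,D=arm.get_image('scene');a=im[140:230,265:355];im,D=arm.get_image('wrist')
cv2.imwrite('pics/f.png',np.hstack([cv2.resize(a,(400,400),interpolation=2),cv2.resize(im[100:300,220:420],(400,400))]))
E
```

```text
rise 72.0845912051132 -12.74345678182842
knob [[14, 1, -58], [12, 1, -64], [8, 1, -65], [4, 1, -66], [0, 1, -67]]
knob top z [625.80321934  73.36729349 338.21928613]
```

View pics/f.png

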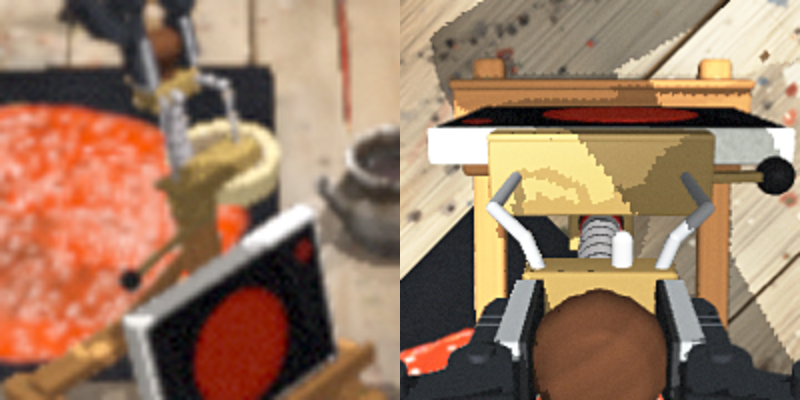

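The mast is up 72 mm by both the TCP and the knob's height. The red band shows at the sleeve mouth, the catch ball is down, and the study stands unmoved. I'll hold and confirm it's steady.

Call:
arm_command([
  [[0,0,0],[0,0,0]],
  [[0,0,0],[0,0,0]],
  [[0,0,0],[0,0,0]],
  [[0,0,0],[0,0,0]],
  [[0,0,0],[0,0,0]],
])

```text
clock: 14.15
position: [607.2, 70.4, 271.1]
ee_rot: [0.125, 0.987, 0.011, -0.104]
contact_force: [-3.1, -3.9, -12.2]
gripper_width: 29.5
grasp_force: 60.3
```

Call:
arm_command([
  [[0,0,0],[0,0,0]],
  [[0,0,0],[0,0,0]],
  [[0,0,0],[0,0,0]],
  [[0,0,0],[0,0,0]],
  [[0,0,0],[0,0,0]],
])

```text
clock: 14.65
position: [607.2, 70.4, 271.1]
ee_rot: [0.125, 0.987, 0.011, -0.104]
contact_force: [-2.8, -3.7, -13.4]
gripper_width: 29.2
grasp_force: 60.3
```

```bash
python3 - <<'E'
from h import *
f,m,t=setup();s=arm.read_state();rise=m@(s['position']-[593.5,73.9,200.5]);F=s['contact_force']@m
print(rise,F,s['gripper_width'])
if 69<rise<76 and F<-8: print(arm.job_done())
E
```

```text
72.04094735405508 -13.487711925523142 29.161599025272782
the job is handed in; nothing more can be done
None
```

I pushed the catch down to its stop, drew the mast up about 72 mm until the red band showed at the sleeve mouth, and handed the job in at about 15 s with the gripper still holding it steady; the study looked unmoved in the last pictures, and no verdict came back.

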